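# Lock a filter cartridge into its bayonet housing

### The job

Fit the filter cartridge into the round socket of the filter housing: push its two lugs gently down through the two entry slots against the spring, turn it about a quarter turn clockwise (seen from above) to the stop, and let go so that the spring lifts it into its lock. The insert with the slots is not clamped at an exact angle, so feel or look for the slots and do not force anything; leave the other things on the bench where they are.

Things in the scene. Friction and masses are not known exactly. Their poses are not given: they have to be found in the camera images.
- cartridge_mid (a point): centre of the loose grey plastic filter cartridge that stands upright on the bench: 46 mm above its underside, z up. 92 mm tall, 0.15 kg. Round body 40 mm in diameter from 0 to 50 mm above the underside (foot tapered to 32 mm over the lowest 8 mm), cap top at 54 mm, grip bar above that
- cartridge_bar (a point): where to grip the cartridge: 80 mm above its underside, on its axis, axes as cartridge_mid. Upright grip bar from 54 to 92 mm above the underside, 36 mm long along its own x, 16 mm thick along its own y. Grip across the thickness, fingertips no lower than 58 mm above the underside
- cartridge_lug (a point): outer end of one of the cartridge's two lugs (on its own +x side; the other is opposite, on -x), in line with the grip bar. Lugs are 10 mm wide, from 34 to 42 mm above the underside, and reach 27 mm from the axis
- socket_mouth (a point): centre of the socket's mouth, 70 mm above the bench; z up along its axis. Steel insert, 43 mm bore, with two opposite entry slots in a 10 mm thick lip, 36 degrees wide (a lug has about 4 degrees of play either way). Slots lie nominally on this frame's +x and -x, but are clamped up to 0.35 rad to either side of that; this angle is not in the given pose. The insert does not turn
- socket_lip (a point): point on the axis 34 mm below the mouth: the cartridge's underside is here when its lugs rest on the lip beside the slots (body 34 mm in the bore). Over the slots it can go on down; 44 mm below the mouth its foot meets a sprung seat (4 N there, then 0.4 N more per mm)
- socket_floor (a point): point on the axis 56 mm below the mouth: where the cartridge's underside is when the lugs stand on the hard floor (spring about 9 N). With the underside 52 to 56 mm below the mouth the lugs clear the lip and the cartridge turns, clockwise from above only, about 80 degrees (1.4 rad) from the slots to a hard stop
- socket_locked (a point): point on the axis 48.5 mm below the mouth: where the underside rests when locked. Over the last 7 degrees before the stop the lip has 3.5 mm deep recesses below, into which the spring lifts the lugs when let go. Not locked: underside at 52 mm (lugs under the plain lip) or 44 mm (still in the slots)
- filter_housing: fixed housing, origin under its base plate on the bench, axes as socket_mouth: round aluminium pot 90 mm in diameter, 66 mm tall (the insert stands 4 mm proud), on a 116 mm square plate; a brass hose tail sticks out on its own +y and -y sides at 34 mm height, out to 82 mm
- brass_weight: bystander: brass weight with a knob, 54 mm in diameter, 63 mm tall, origin under it
- duct_tape: bystander: roll of grey tape, 97 mm in diameter, 48 mm tall, lying flat
- spray_can: bystander: spray can, 67 mm in diameter, 189 mm tall, origin under it
- foam_offcut: bystander: small foam block 48x82x36 mm

How it is judged:
By the outcome, as a careful person would: the job done as asked, in the order asked, and still so for the second after the job is handed in, with the robot touching nothing.
It also fails if it takes over 72 s, if anything falls off the work surface, if the arm or the gripper's body presses on something with over 40 N, if the wrist force passes 120 N, or if a joint passes its speed limit or range.

### The arm

A 6-joint arm with a two-finger parallel gripper is mounted at the origin on the work surface; the furniture and walls round the work are solid. World frame = base frame: x ahead of the robot, y to its left, z up, the work surface at z = 0. Lengths are in m, angles in rad, forces in N, time in s.
With the tool pointing down it reaches from about 0.4 to 0.925 m from the base axis. Payload 12.5 kg.
Tool frame: the origin (TCP) lies at the very end of the fingers, on their centre line; the grasp point (between the pads) lies 19 mm behind it; x points along the fingers, y is the direction in which the jaws open and shut, and the axes are right-handed (so a half turn about x gives the same grasp; the last joint's range is limited). The gripper opens to 95 mm and grips with 3 to 60 N. Pads are 20 mm wide; open, the fingers measure 119 mm over their backs; the gripper's body (75 mm by 180 mm) begins 59 mm behind the grasp point.
Start: joints at [1.099, 0.491, 1.559, -0, 1.092, -0.106], TCP at [0.224, 0.584, 0.215] pointing down, gripper open.
Joint ranges: [-3.1, 3.1], [-0.84, 2.19], [0.05, 2.79], [-1.13, 4.28], [0.06, 2.93], [-2.69, 2.69]. Speed limits (rad/s): [2.22, 2.22, 2.79, 3.14, 3.14, 3.14].

### API

Orientations are given as a rotation vector (axis times angle).
In Python, from cell import * gives the robot as it stands. Calls block until the motion is done:
- movep(position, orientation): joint-space move of the TCP to a pose.
- move_linear(position, rate=0.15, frame=None, force_limit=None): straight line of the TCP; frame=None keeps the orientation; rate is the mean speed in m/s. With force_limit (N) it stops when the force on the tool has changed by that much, and returns True; else False.
- movej(angles): joint-space move.
- grip(opening, grip_force=None): finger opening in m; grip_force is the grip in N (None keeps the last); returns when the fingers have stopped.
- dwell(seconds).
- inverse_kinematics(position, orientation): joint angles nearest the present ones, or None.
- state(): the state.
- grab_frame(name): name is "scene" or "top"; returns a dict with "color" (384x512x3 uint8, blue, green, red), "camera_matrix" (3x3 intrinsics, pixels), "R" (3x3) and "t" (3): a world point X has camera coordinates R X + t. Camera axes: x right, y down, z forward; pixel columns grow to the right and rows downward; lengths in m; the calibration is good to about 2 mm. A picture is of the moment at which its call begins. There is no depth.
A pose or a line that the arm cannot do raises IKError and nothing moves.
- finish_job(): hands the job in, once; it reports no verdict.
The state is a dict: "time": time; "joint_positions": joint angles; "joint_velocities": joint speeds; "joint_torque": joint torques, N m; "eef_pos": TCP position; "orientation": TCP orientation; "ft_force": force on the tool from outside, world axes, zero at the start; "torque": the same for the moment, N m; "opening": finger opening in m.
Only numpy, scipy, OpenCV 4.12 (cv2) and the standard library are available. Lean on these libraries where they do the work, as an engineer would, in place of code of your own. Each camera call takes 0.05 s, during which the arm holds its last target.

## Working session

There is one attempt and no reset: what is moved stays moved. The work goes in short steps, each a Python script; the robot and the scene stay as the last script left them, time stands still between calls to the robot, and variables do not carry over. Pictures are saved under pics/ and viewed, and the job is handed in when it is done.

```bash
ls; mkdir -p pics; python3 - <<'E'
from cell import *
import cv2, numpy as np
s=state(); print(s['time'],s['eef_pos'],s['orientation'],s['ft_force'],s['opening'])
for n in ['scene','top']:
    f=grab_frame(n); cv2.imwrite(f'pics/{n}0.png',f['color']); 
    np.savez(f'pics/{n}0.npz',**f)
    R,t=np.array(f['R']),np.array(f['t']); print(n,f['camera_matrix'],R,-R.T@t)
E
```

```text
pics
0.0 [0.22341723 0.58344433 0.21404552] [ 0.28619623  1.55201036 -0.28791834] [-1.18776295  0.42153108  0.59834   ] 0.0953316567988363
scene [[460.10036428   0.         254.37789502]
 [  0.         460.10036428 197.65017188]
 [  0.           0.           1.        ]] [[ 0.5341885  -0.84515044 -0.01906241]
 [-0.38907323 -0.22577469 -0.89311131]
 [ 0.75050961  0.48450646 -0.44943165]] [-0.40152558 -0.6641141   0.67932193]
top [[390.9942832    0.         259.92235954]
 [  0.         390.9942832  197.03764628]
 [  0.           0.           1.        ]] [[ 0.01732208 -0.99963661 -0.02065433]
 [-0.99387592 -0.01496011 -0.10948446]
 [ 0.10913568  0.02242434 -0.99377389]] [ 0.46754634 -0.03609618  1.33597709]
```

View pics/scene0.png

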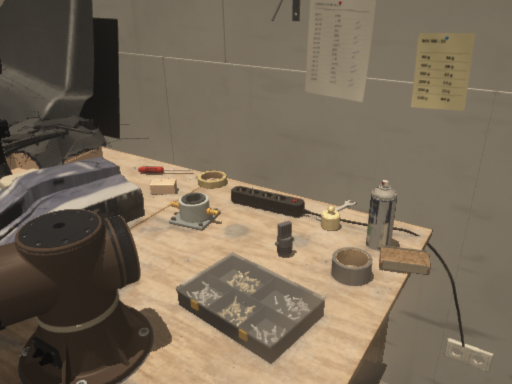

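View pics/top0.png

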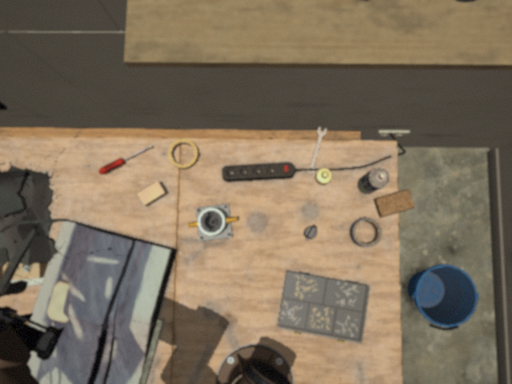

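The scene view shows the housing at about (195,208) and the cartridge at about (285,240). In the top view they are at (212,222) and (310,232). I'll enlarge both.

```bash
python3 - <<'E'
import cv2, numpy as np
a=cv2.imread('pics/scene0.png'); b=cv2.imread('pics/top0.png')
def up(im,x,y,w,h,s): return cv2.resize(im[y:y+h,x:x+w],None,fx=s,fy=s,interpolation=cv2.INTER_CUBIC)
t=np.vstack([np.hstack([up(a,160,180,70,50,5),up(a,255,210,70,50,5)]),np.hstack([up(b,177,197,70,50,5),up(b,275,207,70,50,5)])])
cv2.imwrite('pics/crop0.png',t)
E
```

```text
(no output)
```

View pics/crop0.png

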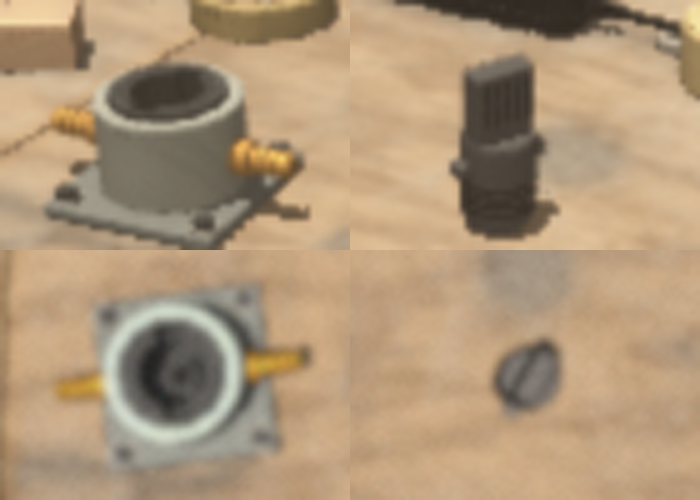

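```bash
cat > h.py <<'E'
import cv2, numpy as np
def load(n,k=0):
    f=np.load(f'pics/{n}{k}.npz'); return f
def ray(f,uv):
    K,R,t=f['camera_matrix'],f['R'],f['t']; d=R.T@np.linalg.inv(K)@np.array([uv[0],uv[1],1.]); return -R.T@t,d/np.linalg.norm(d)
def onplane(f,uv,z):
    c,d=ray(f,uv); return c+d*(z-c[2])/d[2]
def tri(f1,u1,f2,u2):
    c1,d1=ray(f1,u1);c2,d2=ray(f2,u2)
    A=np.stack([d1,-d2],1); s=np.linalg.lstsq(A,c2-c1,rcond=None)[0]
    p,q=c1+d1*s[0],c2+d2*s[1]; return (p+q)/2,np.linalg.norm(p-q)
def proj(f,X):
    p=f['R']@np.asarray(X,float)+f['t']; p=f['camera_matrix']@p; return p[:2]/p[2]
E
python3 - <<'E'
from h import *
S,T=load('scene'),load('top')
def brass(f,x,y,w,h):
    hsv=cv2.cvtColor(f['color'],cv2.COLOR_BGR2HSV); m=np.zeros(hsv.shape[:2],np.uint8)
    m[y:y+h,x:x+w]=255
    b=cv2.inRange(hsv,(8,150,80),(28,255,255))&m
    n,l,st,c=cv2.connectedComponentsWithStats(b); 
    print([(st[i,4],c[i].round(2)) for i in range(1,n) if st[i,4]>3]); return b
print('T');brass(T,177,197,70,50);print('S');brass(S,160,180,70,55)
# cartridge mask
for n,f,box in [('T',T,(290,215,40,35)),('S',S,(265,212,40,50))]:
    x,y,w,h=box
    c=cv2.resize(f['color'][y:y+h,x:x+w],None,fx=8,fy=8,interpolation=cv2.INTER_CUBIC)
    hsv=cv2.cvtColor(c,cv2.COLOR_BGR2HSV); cv2.imwrite(f'pics/cart{n}.png',np.hstack([c,cv2.merge([hsv[...,1]]*3)]))
    m=cv2.inRange(hsv,(0,0,0),(180,75,130)); cs,_=cv2.findContours(m,0,2); cc=max(cs,key=cv2.contourArea)
    M=cv2.moments(cc); print(n,'centroid',x-.5+ (M['m10']/M['m00']+.5)/8,y-.5+(M['m01']/M['m00']+.5)/8,cv2.contourArea(cc)/64,cv2.minAreaRect(cc))
x,y,w,h=177,197,70,50
cv2.imwrite('pics/houT.png',cv2.resize(T['color'][y:y+h,x:x+w],None,fx=11,fy=11,interpolation=cv2.INTER_CUBIC))
x,y,w,h=165,180,60,50
cv2.imwrite('pics/houS.png',cv2.resize(S['color'][y:y+h,x:x+w],None,fx=11,fy=11,interpolation=cv2.INTER_CUBIC))
E
```

```text
T
[(np.int32(34), array([230.79, 219.18])), (np.int32(21), array([192.29, 223.95]))]
S
[(np.int32(16), array([174.19, 203.81])), (np.int32(33), array([210.88, 211.21]))]
T centroid 310.1530980472786 231.79867701018537 123.4921875 ((167.89584350585938, 138.61048889160156), (92.5842056274414, 109.84905242919922), 66.50143432617188)
S centroid 284.3555348512117 239.1386931644538 460.140625 ((160.24179077148438, 216.3389129638672), (144.4995574951172, 285.6015625), 8.511704444885254)
```

View pics/houT.png

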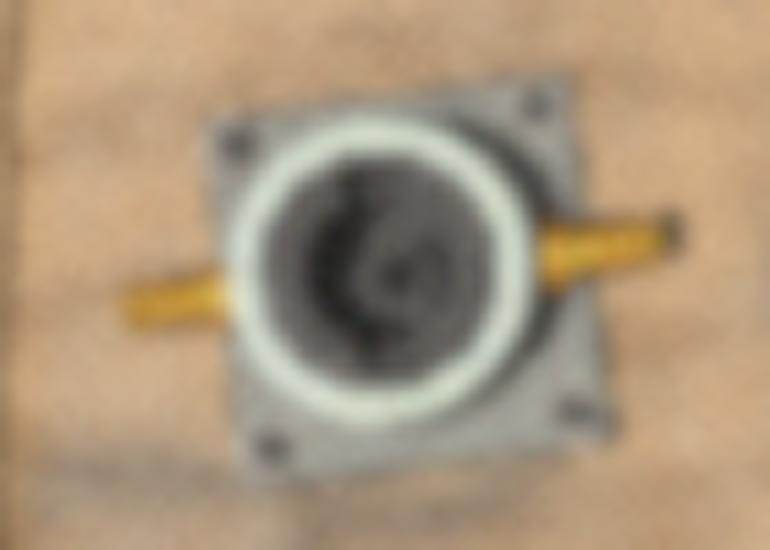

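View pics/houS.png

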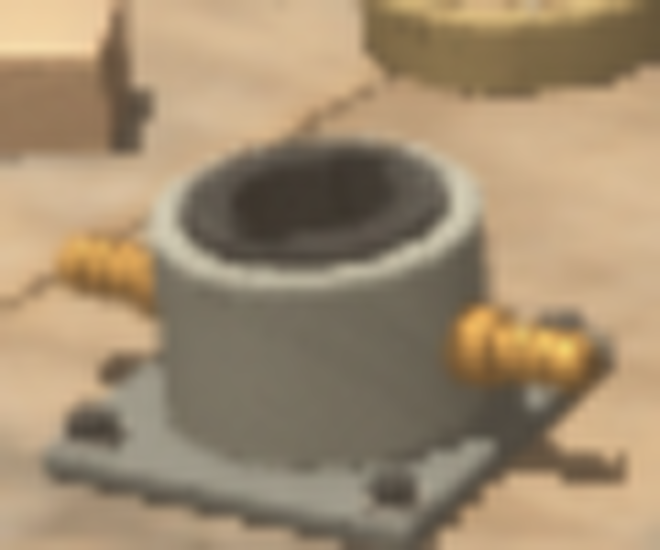

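View pics/cartT.png

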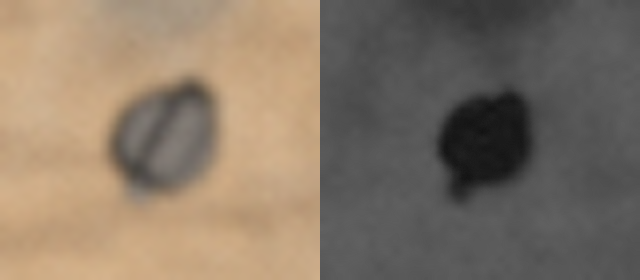

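View pics/cartS.png

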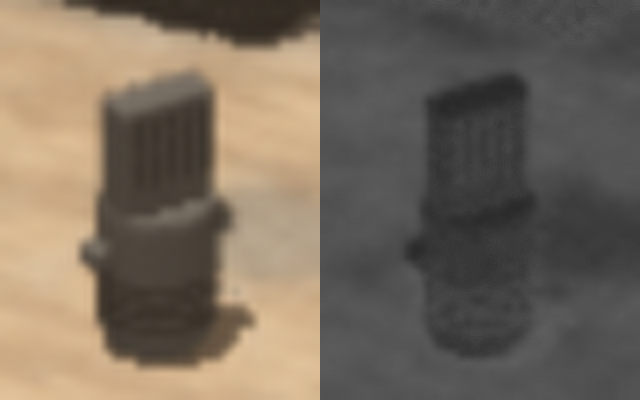

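The top view has the white pot rim centred near crop (378,270), i.e. about pixel (211,221). The scene view shows the lugs at about (276,243) and (293,238) and the bar top at about (284.5,223). Next I'll triangulate these.

```bash
python3 - <<'E'
from h import *
S,T=load('scene'),load('top')
o=lambda x0,y0,u,v,s:(x0-.5+(u+.5)/s, y0-.5+(v+.5)/s)
# rim
def ell(f,box,fn,name):
    x,y,w,h=box;s=8
    c=cv2.resize(f['color'][y:y+h,x:x+w],None,fx=s,fy=s,interpolation=cv2.INTER_CUBIC)
    m=fn(c); cs,hi=cv2.findContours(m,cv2.RETR_CCOMP,cv2.CHAIN_APPROX_NONE)
    out=[]
    for i,k in enumerate(cs):
        if cv2.contourArea(k)>3000:
            e=cv2.fitEllipse(cv2.convexHull(k)); 
            p=o(x,y,*e[0],s); out.append(p); print(name,hi[0][i][3],np.round(p,2),np.round(np.array(e[1])/s,2),round(e[2],1),cv2.contourArea(k)/64)
    return out
r=ell(T,(190,200,45,42),lambda c:cv2.inRange(c,(170,175,170),(255,255,255)),'Trim')
d=ell(T,(190,200,45,42),lambda c:cv2.inRange(cv2.cvtColor(c,cv2.COLOR_BGR2GRAY),0,125),'Tdark')
e=ell(S,(178,188,32,20),lambda c:cv2.inRange(cv2.cvtColor(c,cv2.COLOR_BGR2GRAY),0,95),'Sdark')
print('rim on z=.066',onplane(T,r[0],.066))
for q in e: print('mouth tri',tri(T,r[0],S,q), onplane(S,q,.07), onplane(S,q,.066))
# brass
A=tri(T,(230.79,219.18),S,(210.88,211.21));B=tri(T,(192.29,223.95),S,(174.19,203.81))
print('tails',A,B,(A[0]+B[0])/2,'yaw of +y line',np.degrees(np.arctan2(*(A[0]-B[0])[[1,0]])))
L=tri(T,o(290,215,137,190,8),S,o(265,212,90,252,8)); Rr=tri(T,o(290,215,205,85,8),S,o(265,212,228,215,8))
print('lugs',L,Rr,(L[0]+Rr[0])/2,np.degrees(np.arctan2(*(Rr[0]-L[0])[[1,0]])),np.linalg.norm(Rr[0]-L[0]))
print('body col axis', onplane(S,o(265,212,158,90,8),.092), onplane(S,o(265,212,158,335,8),.0))
print('T mask centroid z.07', onplane(T,(310.15,231.8),.07),onplane(T,(310.15,231.8),.054))
# stripe direction top
a,b=onplane(T,o(290,215,150,185,8),.092),onplane(T,o(290,215,195,85,8),.092);print('stripe',a,b,np.degrees(np.arctan2(*(b-a)[[1,0]])))
for n,uv in dict(can=(375,180),weight=(323,176),tape=(365,232),foam=(394,203)).items(): print(n,onplane(T,uv,.04))
E
```

```text
Trim -1 [210.49 221.25] [27.19 28.06] 18.3 587.09375
Trim 0 [210.94 221.1 ] [22.65 22.88] 172.1 399.8046875
Tdark -1 [210.94 221.09] [20.15 20.58] 155.7 318.65625
Tdark -1 [223.01 212.8 ] [ 6.94 18.75] 123.2 49.2890625
Sdark -1 [193.01 198.36] [10.68 22.93] 85.2 182.65625
rim on z=.066 [0.5253287 0.1520811 0.066    ]
mouth tri (array([0.52550112, 0.15167617, 0.06690354]), np.float64(0.0006874840935780978)) [0.52098296 0.14724674 0.07      ] [0.52703893 0.15257306 0.066     ]
tails (array([0.53339504, 0.09056346, 0.03655347]), np.float64(0.004132408654855788)) (array([0.51580442, 0.21829024, 0.03551807]), np.float64(0.0028838288116187966)) [0.52459973 0.15442685 0.03603577] yaw of +y line -82.15851383218099
lugs (array([ 0.47510521, -0.1622777 ,  0.03930219]), np.float64(0.001969591198655584)) (array([ 0.51854663, -0.18985222,  0.03886014]), np.float64(0.0026071785140275756)) [ 0.49682592 -0.17606496  0.03908116] -32.40541706798207 0.05145587153112879
body col axis [ 0.49675776 -0.17360893  0.092     ] [ 0.49549469 -0.17537632  0.        ]
T mask centroid z.07 [ 0.49648274 -0.17112933  0.07      ] [ 0.49684846 -0.17283594  0.054     ]
stripe [ 0.47736131 -0.16305724  0.092     ] [ 0.51704988 -0.18067932  0.092     ] -23.941649706063494
can [ 0.67272654 -0.38922059  0.04      ]
weight [ 0.68380881 -0.21657621  0.04      ]
tape [ 0.49954963 -0.35403094  0.04      ]
foam [ 0.59671389 -0.45053143  0.04      ]
```

```bash
cat >> h.py <<'E'
from scipy.spatial.transform import Rotation as Ro
def down(a):
    "rotvec: tool down, tool y at world yaw a (rad)"
    c,s=np.cos(a),np.sin(a)
    return Ro.from_matrix(np.array([[0,c,s],[0,s,-c],[-1,0,0]])).as_rotvec()
E
python3 - <<'E'
from h import *
from cell import *
S,T=load('scene'),load('top')
o=lambda x0,y0,u,v,s:(x0-.5+(u+.5)/s, y0-.5+(v+.5)/s)
x,y,w,h=265,212,40,50
a,b=[onplane(S,o(x,y,*p,8),.092) for p in [(108,115),(212,88)]]; print('front edge',a,b,np.degrees(np.arctan2(*(b-a)[[1,0]])),np.linalg.norm(b-a))
a,b=[onplane(S,o(x,y,*p,8),.092) for p in [(105,100),(195,70)]]; print('back edge',a,b,np.degrees(np.arctan2(*(b-a)[[1,0]])),np.linalg.norm(b-a))
for flip in (0,180):
    bar=-30
    q=inverse_kinematics([.4965,-.174,.2],down(np.radians(bar+90+flip))); print('grasp',flip,np.round(q,2) if q is not None else None)
    for ps in (28,8,-12,-12-85):
      for k in (0,180):
        q=inverse_kinematics([.5255,.1515,.2],down(np.radians(ps+90+flip+k))); print('  ins',ps,k,np.round(q,2) if q is not None else None)
E
```

```text
front edge [ 0.47492953 -0.16768453  0.092     ] [ 0.50659468 -0.18784714  0.092     ] -32.48671206860127 0.03753948100156511
back edge [ 0.48266192 -0.16218394  0.092     ] [ 0.51410121 -0.17761576  0.092     ] -26.143891347545654 0.03502242832650448
grasp 0 [-0.46  0.37  1.82 -0.    0.96 -1.51]
  ins 28 0 [ 0.16  0.4   1.77 -0.    0.98 -1.9 ]
  ins 28 180 [ 0.16  0.4   1.77 -0.    0.98  1.24]
  ins 8 0 [ 0.16  0.4   1.77 -0.    0.98 -1.55]
  ins 8 180 [0.16 0.4  1.77 0.   0.98 1.59]
  ins -12 0 [ 0.16  0.4   1.77  0.    0.98 -1.2 ]
  ins -12 180 [ 0.16  0.4   1.77 -0.    0.98  1.94]
  ins -97 0 [0.16 0.4  1.77 0.   0.98 0.28]
  ins -97 180 None
grasp 180 [-0.46  0.37  1.82 -0.    0.96  1.63]
  ins 28 0 [ 0.16  0.4   1.77 -0.    0.98  1.24]
  ins 28 180 [ 0.16  0.4   1.77 -0.    0.98 -1.9 ]
  ins 8 0 [0.16 0.4  1.77 0.   0.98 1.59]
  ins 8 180 [ 0.16  0.4   1.77 -0.    0.98 -1.55]
  ins -12 0 [ 0.16  0.4   1.77 -0.    0.98  1.94]
  ins -12 180 [ 0.16  0.4   1.77  0.    0.98 -1.2 ]
  ins -97 0 None
  ins -97 180 [0.16 0.4  1.77 0.   0.98 0.28]
```

```bash
python3 - <<'E'
from h import *
from cell import *
a=down(np.radians(60)); p=[.496,-.1745]
movep([*p,.17],a); 
f0=np.array(state()['ft_force'])
print(move_linear([*p,.061],rate=.1,force_limit=8))
grip(0.0,35)
s=state(); print(s['time'],s['eef_pos'],s['opening'],np.array(s['ft_force'])-f0)
for n in ['scene','top']:
    f=grab_frame(n); np.savez(f'pics/{n}1.npz',**f); cv2.imwrite(f'pics/{n}1.png',f['color'])
move_linear([*p,.13],rate=.1)
s=state(); print(s['time'],s['eef_pos'],s['opening'],np.array(s['ft_force'])-f0)
for n in ['scene','top']:
    f=grab_frame(n); np.savez(f'pics/{n}2.npz',**f); cv2.imwrite(f'pics/{n}2.png',f['color'])
A,B=cv2.imread('pics/scene1.png'),cv2.imread('pics/scene2.png')
up=lambda im:cv2.resize(im[170:270,250:330],None,fx=5,fy=5,interpolation=cv2.INTER_CUBIC)
cv2.imwrite('pics/g12.png',np.hstack([up(A),up(B)]))
E
```

```text
False
5.3917 [ 0.49588233 -0.17445522  0.06088974] 0.015803969466074593 [-0.24072978 -1.28587326 -1.23986677]
6.3333 [ 0.49573135 -0.17437724  0.12959064] 0.015977046362938726 [-0.74854398  0.10097097 -1.67392846]
```

View pics/g12.png

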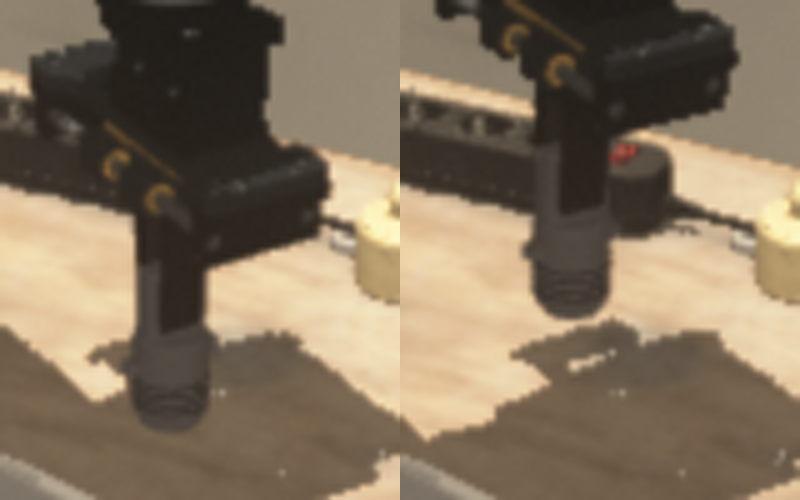

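The grip opening is 16.0 mm, which matches the bar's thickness. In the scene view the body is centred under the fingers to about 1 mm. Next I'll carry it over the socket and compare the two in the same views.

```bash
python3 - <<'E'
from h import *
from cell import *
move_linear([.496,-.1745,.2],rate=.15)
a=down(np.radians(97.8)); p=[.5255,.1515]
movep([*p,.2],a)
move_linear([*p,.150],rate=.1)
dwell(.2)
s=state(); print(s['time'],s['eef_pos'],s['joint_positions'],s['ft_force'],s['torque'])
for n in ['scene','top']:
    f=grab_frame(n); np.savez(f'pics/{n}3.npz',**f); cv2.imwrite(f'pics/{n}3.png',f['color'])
A=cv2.imread('pics/scene3.png');B=cv2.imread('pics/top3.png')
up=lambda im,x,y:cv2.resize(im[y:y+80,x:x+60],None,fx=6,fy=6,interpolation=cv2.INTER_CUBIC)
cv2.imwrite('pics/c3.png',np.hstack([up(A,165,155),up(B,180,180)]))
E
```

```text
9.1417 [0.52574155 0.15152587 0.15062615] [ 1.59872171e-01  4.57690714e-01  1.82318575e+00 -1.45273820e-06
  8.59626002e-01 -1.54702684e+00] [ 0.38655358  0.4578758  -2.1230776 ] [ 0.07501735 -0.00568303  0.03352811]
```

View pics/c3.png

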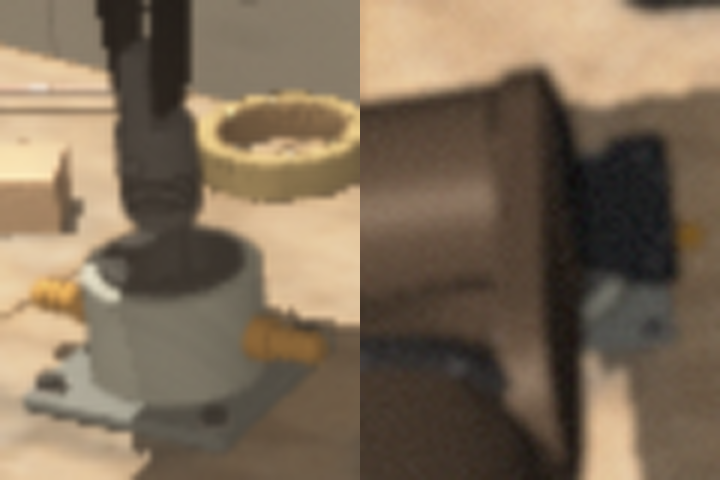

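```bash
python3 - <<'E'
from h import *
S=load('scene',3); S0=load('scene',0)
for z in (.02,.04,.066,.07,.1,.12): 
    u=proj(S,[.5257,.1515,z]); print(z,np.round((u-[165,155]+.5)*6-.5,1))
d=(proj(S,[.5257+.01,.1515,.1])-proj(S,[.5257,.1515,.1]))*6, (proj(S,[.5257,.1615,.1])-proj(S,[.5257,.1515,.1]))*6; print('per 10mm x,y',d)
c=cv2.resize(S['color'][155:235,165:225],None,fx=6,fy=6,interpolation=cv2.INTER_CUBIC).astype(float)
c0=cv2.resize(S0['color'][155:235,165:225],None,fx=6,fy=6,interpolation=cv2.INTER_CUBIC).astype(float)
def edges(im,rows,lo,hi):
    for r in rows:
        g=np.abs(np.diff(im[r,:,2])); 
        l=lo[0]+np.argmax(g[lo[0]:lo[1]]); h=hi[0]+np.argmax(g[hi[0]:hi[1]]); print(r,l,h,(l+h)/2)
print('cart');edges(c,range(140,200,10),(100,140),(180,215))
print('pot');edges(c0,range(310,370,10),(70,110),(235,280))
E
```

```text
0.02 [177.7 345.8]
0.04 [174.6 310.6]
0.066 [170.5 264.2]
0.07 [169.9 257. ]
0.1 [165.  202.2]
0.12 [161.7 165.1]
per 10mm x,y (array([12.9158418 , -7.59352712]), array([-15.86735196,  -4.39478192]))
cart
140 112 194 153.0
150 115 199 157.0
160 116 200 158.0
170 116 200 158.0
180 118 200 159.0
190 119 200 159.5
pot
310 83 266 174.5
320 74 254 164.0
330 86 248 167.0
340 86 269 177.5
350 74 263 168.5
360 88 274 181.0
```

```bash
python3 - <<'E'
from h import *
for k,tcp,bx,rows in ((1,(.4959,-.1745,.0609),(265,225),None),(2,(.4957,-.1744,.1296),(265,200),None),(3,(.5257,.1515,.1506),(170,165),None)):
    S=load('scene',k); s=6; x,y=bx
    for zz in (.012,.02,.028,.046):
        X=np.array([*tcp[:2],tcp[2]-.061+zz]); u=proj(S,X); r=u[1]
        ri=int(round((r-y+.5)*s-.5))
        c=cv2.resize(S['color'][y:y+60,x:x+45],None,fx=s,fy=s,interpolation=cv2.INTER_CUBIC).astype(float).sum(2)
        g=np.gaussian_filter if 0 else cv2.GaussianBlur(c,(0,0),3)
        d=np.diff(g[ri]); m=int((u[0]-x)*s)
        l=m-70+np.argmin(d[max(m-70,0):m-20]) if m>=70 else np.argmin(d[:m-20]); h=m+20+np.argmax(d[m+20:m+70])
        cen=x-.5+((l+h)/2+1)/s
        w=np.linalg.norm(S['R']@X+S['t']); print(k,zz,'proj',u.round(2),'meas',round(cen,2),'diff mm',round((cen-u[0])*w/460*1000,2),'width mm',round((h-l)/s*w/.46,1))
E
```

```text
1 0.012 proj [284.14 249.48] meas 283.58 diff mm -1.48 width mm 41.1
1 0.02 proj [284.17 246.91] meas 283.0 diff mm -3.1 width mm 44.1
1 0.028 proj [284.2  244.32] meas 282.0 diff mm -5.8 width mm 50.1
1 0.046 proj [284.27 238.45] meas 284.33 diff mm 0.16 width mm 46.2
2 0.012 proj [284.34 226.93] meas 283.67 diff mm -1.73 width mm 40.3
2 0.02 proj [284.37 224.22] meas 283.67 diff mm -1.8 width mm 40.2
2 0.028 proj [284.4 221.5] meas 283.67 diff mm -1.88 width mm 41.8
2 0.046 proj [284.47 215.32] meas 283.92 diff mm -1.42 width mm 41.0
3 0.012 proj [192.04 187.79] meas 191.5 diff mm -1.61 width mm 40.5
3 0.02 proj [191.83 185.33] meas 191.33 diff mm -1.46 width mm 40.4
3 0.028 proj [191.61 182.85] meas 191.08 diff mm -1.54 width mm 42.8
3 0.046 proj [191.11 177.22] meas 190.42 diff mm -2.03 width mm 40.6
```

```bash
python3 - <<'E'
from h import *
S=load('scene');T=load('top'); s=6
x,y=165,185
c=cv2.GaussianBlur(cv2.resize(S['color'][y:y+50,x:x+60],None,fx=s,fy=s,interpolation=cv2.INTER_CUBIC).astype(np.float32),(0,0),3)
for zz in (.05,.04,.03,.02):
    X=np.array([.5255,.1515,zz]);u=proj(S,X); ri=int(round((u[1]-y+.5)*s-.5)); m=int((u[0]-x)*s)
    d=np.linalg.norm(np.diff(c[ri],axis=0),axis=1)
    l=m-110+np.argmax(d[m-110:m-70]); h=m+70+np.argmax(d[m+70:m+110]); cen=x-.5+((l+h)/2+1)/s
    w=np.linalg.norm(S['R']@X+S['t']); print(zz,'proj',u.round(2),'meas',round(cen,2),'diff mm',round((cen-u[0])*w/.46,2),'width',round((h-l)/s*w/.46,1))
print(proj(S,[.5255,.1515,.068]),'meas 193.01 198.36')
print('top: rim', proj(T,[.5255,.1515,.066]),'meas 210.49,221.25 / 210.94,221.1; inner ell')
print('top cart axis from lugs',onplane(T,(311.0,231.8),.038),'mask c',onplane(T,(310.15,231.8),.054))
E
```

```text
0.05 proj [193.38 203.42] meas 193.42 diff mm 0.1 width 91.9
0.04 proj [193.65 206.38] meas 193.75 diff mm 0.31 width 92.2
0.03 proj [193.91 209.33] meas 192.67 diff mm -3.76 width 83.9
0.02 proj [194.17 212.25] meas 194.33 diff mm 0.51 width 94.3
[192.90684968 198.03851618] meas 193.01 198.36
top: rim [210.67373352 221.19825621] meas 210.49,221.25 / 210.94,221.1; inner ell
top cart axis from lugs [ 0.49726142 -0.17733968  0.038     ] mask c [ 0.49684846 -0.17283594  0.054     ]
```

```bash
python3 - <<'E'
from h import *
from cell import *
p=[.5263,.1503]
f0=np.array(state()['ft_force']);t0=np.array(state()['torque'])
move_linear([*p,.140],rate=.05)
for z,r in ((.128,.03),(.118,.02),(.108,.02),(.094,.02)):
    hit=move_linear([*p,z],rate=r,force_limit=5)
    s=state(); print(z,hit,round(s['time'],2),np.round(s['eef_pos'],4),np.round(np.array(s['ft_force'])-f0,2),np.round(np.array(s['torque'])-t0,3))
    if hit: break
f=grab_frame('scene'); cv2.imwrite('pics/s4.png',cv2.resize(f['color'][150:230,150:240],None,fx=6,fy=6,interpolation=cv2.INTER_CUBIC))
E
```

```text
0.128 False 10.14 [0.5263 0.1503 0.1279] [-0.29  0.68 -0.35] [-0.077 -0.037  0.019]
0.118 False 10.79 [0.526  0.1501 0.1177] [-1.3  -2.9  -2.05] [-0.721  0.237  0.02 ]
0.108 True 11.03 [0.5256 0.15   0.1162] [-0.37 -0.45 -0.22] [ 0.018  0.006 -0.005]
```

View pics/s4.png

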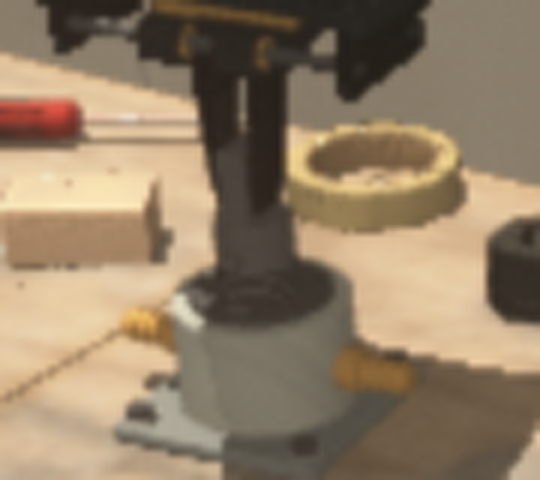

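The foot has entered the bore, with a slight side contact pushing toward -y. I'll continue in small steps and correct from the side force.

```bash
cat >> h.py <<'E'
def rd(state,n=1):
    s=state(); return np.array(s['eef_pos']),np.array(s['ft_force']),np.array(s['torque']),s['time']
E
python3 - <<'E'
from h import *
from cell import *
f0=np.array([.39,.46,-2.1])
p=np.array([.5257,.1496])
z=.116
for i in range(14):
    hit=move_linear([*p,z],rate=.02,force_limit=6)
    e,f,t,tm=rd(state); f=f-f0
    print(round(z,4),hit,round(tm,2),np.round(e,4),np.round(f,2),np.round(t,3))
    lat=f[:2]
    if np.linalg.norm(lat)>1.5: p=p+np.clip(.00015*lat,-.0005,.0005)
    if f[2]>3 and e[2]<.101: break
    z-=.002
E
```

```text
0.116 False 11.33 [0.5257 0.1497 0.116 ] [-0.11 -0.43  0.52] [ 0.015  0.005 -0.047]
0.114 False 11.58 [0.5256 0.1496 0.1138] [ 0.11 -0.33 -0.21] [ 0.064  0.036 -0.02 ]
0.112 False 11.83 [0.5256 0.1496 0.1119] [-0.45 -1.08  0.16] [ 0.085  0.012 -0.029]
0.11 False 12.08 [0.5256 0.1496 0.1099] [-0.83 -0.22  0.71] [ 0.059  0.006 -0.009]
0.108 False 12.33 [0.5256 0.1496 0.1079] [-0.77 -0.25  0.32] [-0.001 -0.052 -0.051]
0.106 False 12.58 [0.5256 0.1496 0.1059] [-0.37 -0.18  0.73] [ 0.033 -0.007  0.044]
0.104 False 12.83 [0.5256 0.1496 0.1039] [-0.12 -0.19  0.27] [ 0.022 -0.019 -0.01 ]
0.102 False 13.08 [0.5256 0.1496 0.1019] [-0.66 -1.1  -0.43] [ 0.042 -0.014 -0.027]
0.1 False 13.33 [0.5257 0.1496 0.0999] [-1.2  -0.93  1.32] [ 0.073 -0.025  0.004]
0.098 False 13.58 [0.5255 0.1494 0.0979] [-0.18 -1.01  0.38] [ 0.001  0.017 -0.026]
0.096 False 13.83 [0.5255 0.1494 0.0959] [ 0.11 -0.08  0.08] [ 0.022  0.051 -0.035]
0.094 False 14.08 [0.5254 0.1495 0.0939] [-0.8  -0.28  0.86] [0.026 0.012 0.033]
0.092 False 14.33 [0.5255 0.1494 0.0919] [-0.07 -0.59  0.89] [ 0.031  0.012 -0.037]
0.09 False 14.58 [0.5255 0.1494 0.0899] [0.07 0.26 0.42] [0.077 0.023 0.001]
```

The lugs went straight into the slots at the nominal angle: it is 41 mm deep with no force. Next I'll go down against the spring.

```bash
python3 - <<'E'
from h import *
from cell import *
f0=np.array([.39,.46,-2.1])
p=np.array([.5255,.1494])
for z in (.087,.084,.081,.0785,.077):
    hit=move_linear([*p,z],rate=.015,force_limit=10)
    e,f,t,tm=rd(state); f=f-f0
    print(round(z,4),hit,round(tm,2),np.round(e,4),np.round(f,2),np.round(t,3),state()['opening'])
    if hit or f[2]>14: break
f=grab_frame('scene'); cv2.imwrite('pics/s5.png',cv2.resize(f['color'][150:230,150:240],None,fx=6,fy=6,interpolation=cv2.INTER_CUBIC))
E
```

```text
0.087 False 14.93 [0.5255 0.1494 0.0869] [-1.22 -0.85  0.43] [0.057 0.015 0.016] 0.015674397833682706
0.084 False 15.28 [0.5255 0.1494 0.0841] [-2.46 -0.68  6.12] [ 0.002  0.282 -0.055] 0.015811739175400664
0.081 False 15.63 [0.5255 0.1494 0.081 ] [-1.08 -0.78  6.92] [0.035 0.301 0.001] 0.01574361878062835
0.0785 False 15.95 [0.5255 0.1494 0.0785] [-1.8  -0.55  7.66] [0.017 0.396 0.001] 0.01569110052848588
0.077 False 16.2 [0.5256 0.1494 0.0771] [-2.06 -0.17  7.84] [ 0.01   0.405 -0.012] 0.01582422634428044
```

View pics/s5.png

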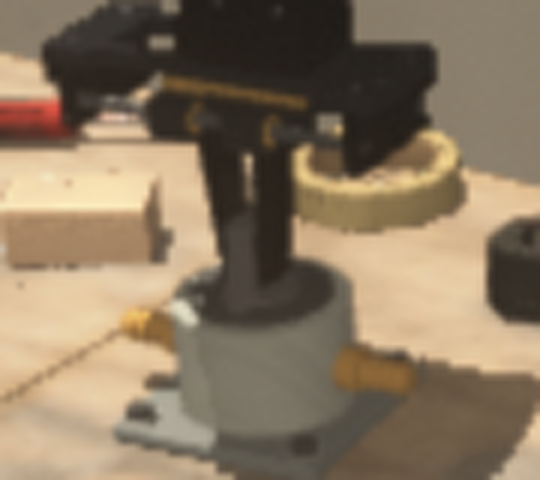

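The spring force matches: 7.8 N at about 54 mm depth. Now the clockwise turn (j6 increasing), watching the torque for the stop.

```bash
python3 - <<'E'
from h import *
from cell import *
f0=np.array([.39,.46,-2.1])
q=np.array(state()['joint_positions']); q0=q[5]
t0=np.mean([np.array(state()['torque']) for _ in range(3)],0)
cum=0
while cum<1.55:
    st=.12 if cum<1.19 else .03
    cum+=st; q[5]=q0+cum; movej(q)
    e,f,t,tm=rd(state); f=f-f0
    print(round(cum,2),round(state()['joint_positions'][5]-q0,3),round(tm,2),np.round(e,4),np.round(f,2),np.round(t-t0,3))
    if abs((t-t0)[2])>.3 or np.linalg.norm(f)>18: print('stop'); break
E
```

```text
0.12 0.121 16.5 [0.5258 0.1495 0.0774] [-1.59 -1.23  7.42] [ 0.002 -0.165 -0.038]
0.24 0.241 16.75 [0.5259 0.1495 0.0774] [-1.54 -0.03  8.19] [ 0.013 -0.253 -0.035]
0.36 0.361 17.0 [0.526  0.1495 0.0774] [ 0.06 -0.52  7.82] [-0.019 -0.237 -0.06 ]
0.48 0.481 17.25 [0.5261 0.1495 0.0775] [-0.5  -0.85  8.54] [-0.003 -0.303  0.057]
0.6 0.601 17.5 [0.5261 0.1495 0.0775] [-0.15 -0.06  8.57] [-0.004 -0.368 -0.052]
0.72 0.721 17.75 [0.5261 0.1495 0.0775] [-1.18 -0.63  7.57] [-0.061 -0.318 -0.018]
0.84 0.841 18.0 [0.5261 0.1495 0.0775] [-0.83 -0.98  7.44] [ 0.005 -0.381 -0.035]
0.96 0.961 18.25 [0.5261 0.1495 0.0775] [-0.67 -0.2   7.59] [-0.032 -0.338  0.013]
1.08 1.081 18.5 [0.5261 0.1495 0.0775] [ 0.14 -0.56  8.22] [-0.065 -0.335 -0.038]
1.2 1.201 18.75 [0.5261 0.1495 0.0775] [-0.58 -1.16  7.65] [-0.149 -0.312  0.025]
1.23 1.23 19.0 [0.5262 0.1495 0.0775] [-0.56 -0.96  6.79] [-0.037 -0.393  0.038]
1.26 1.26 19.25 [0.5261 0.1495 0.0775] [ 0.39 -0.72  8.03] [-0.102 -0.406 -0.009]
1.29 1.29 19.5 [0.5261 0.1495 0.0775] [-0.51  0.12  8.16] [-0.056 -0.359  0.035]
1.32 1.32 19.75 [0.5261 0.1495 0.0775] [ 0.14 -0.58  7.82] [-0.056 -0.36   0.014]
1.35 1.35 20.0 [0.5261 0.1495 0.0775] [ 0.07 -0.69  7.23] [-0.048 -0.367  0.012]
1.38 1.38 20.25 [0.5261 0.1495 0.0775] [-0.08 -0.89  7.42] [-0.141 -0.348 -0.039]
1.41 1.41 20.5 [0.526  0.1495 0.0775] [-0.58 -0.07  7.54] [-0.07  -0.308  0.093]
1.44 1.439 20.75 [0.5259 0.1495 0.0775] [-1.06 -0.69  9.22] [-0.061 -0.232  0.616]
stop
```

The stop showed clearly at 1.44 rad (0.6 Nm). I'll ease off slightly, let the spring lift the cartridge, release and check.

```bash
python3 - <<'E'
from h import *
from cell import *
f0=np.array([.39,.46,-2.1])
q=np.array(state()['joint_positions']); q[5]-=.015; movej(q)
e,f,t,tm=rd(state); print(tm,np.round(e,4),np.round(f-f0,2),np.round(t,3))
p=e[:2]
for z in (.080,.0815,.0825):
    hit=move_linear([*p,z],rate=.015,force_limit=6)
    e,f,t,tm=rd(state); print(z,hit,round(tm,2),np.round(e,4),np.round(f-f0,2),np.round(t,3))
    if hit or (f-f0)[2]<1: break
# twist test in place: small ccw
grip(.05); dwell(.3)
e,f,t,tm=rd(state); print('open',round(tm,2),np.round(e,4),np.round(f-f0,2),np.round(t,3),state()['opening'])
for n in ['scene']:
    f=grab_frame(n); np.savez(f'pics/{n}6.npz',**f); cv2.imwrite('pics/s6.png',cv2.resize(f['color'][150:230,150:240],None,fx=6,fy=6,interpolation=cv2.INTER_CUBIC))
E
```

```text
21.0 [0.5259 0.1496 0.0775] [-1.88 -0.14  8.14] [-0.087  0.272  0.274]
0.08 True 21.21 [0.5259 0.1495 0.0794] [-2.28 -1.35 12.48] [-0.103  0.348  0.267]
open 22.28 [0.5256 0.1495 0.0787] [ 0.5  -0.85  2.28] [-0.023  0.051  0.01 ] 0.04983199430276709
```

View pics/s6.png

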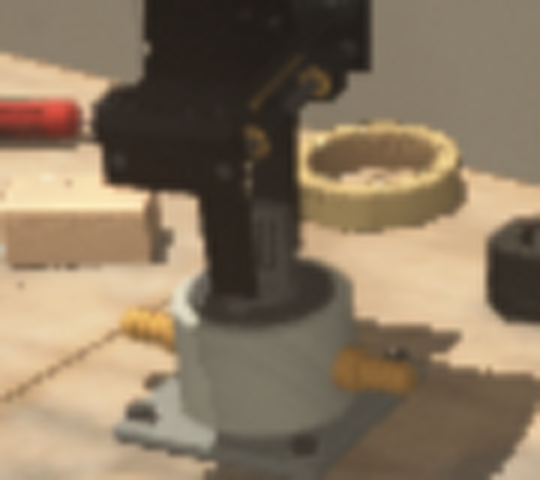

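The gripper is open and clear of the bar. I'll retreat and check the height by image and by a light touch on the bar top: 113.5 mm means locked, 110 mm means under the plain lip, 118 mm means still in the slots.

```bash
python3 - <<'E'
from h import *
from cell import *
e,f,t,tm=rd(state); p=e[:2]
move_linear([*p,.135],rate=.08)
grip(0.0,10)
dwell(.2); f0=np.mean([np.array(state()['ft_force']) for _ in range(3)],0)
hit=move_linear([*p,.105],rate=.01,force_limit=3)
e,f,t,tm=rd(state); print('touch',hit,round(tm,2),np.round(e,4),np.round(f-f0,2))
move_linear([*p,.2],rate=.12)
movep([.5,-.1,.3],state()['orientation'])
for n in ['scene','top']:
    f=grab_frame(n); np.savez(f'pics/{n}7.npz',**f); cv2.imwrite(f'pics/{n}7.png',f['color'])
A=cv2.imread('pics/scene7.png');B=cv2.imread('pics/top7.png')
up=lambda im,x,y:cv2.resize(im[y:y+60,x:x+50],None,fx=8,fy=8,interpolation=cv2.INTER_CUBIC)
cv2.imwrite('pics/c7.png',np.hstack([up(A,170,170),up(B,187,192)]))
print(state()['time'])
E
```

```text
touch True 26.23 [0.5256 0.1495 0.1143] [ 0.62 -1.39  3.64]
28.25
```

View pics/c7.png

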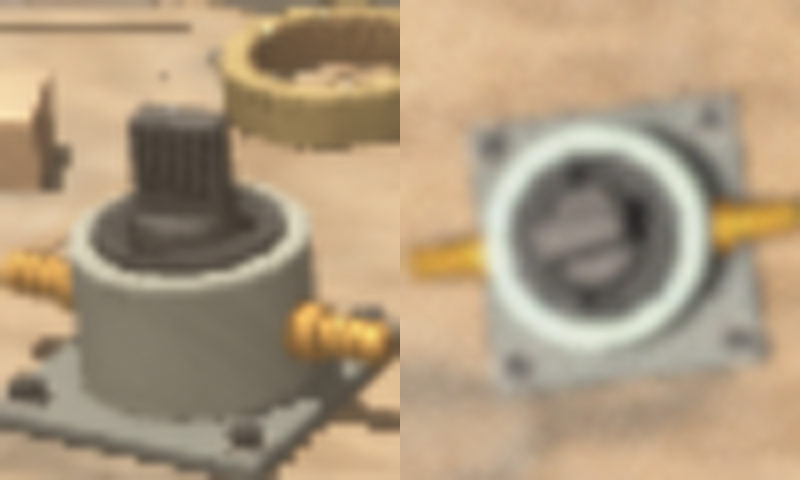

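View pics/scene7.png

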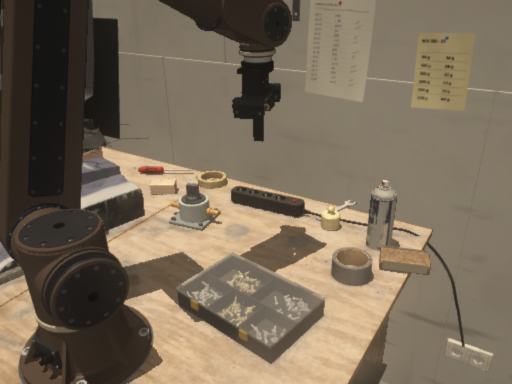

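The cartridge stands upright in the socket. In the top crop the two entry slots show dark and empty at (578,172) and (588,298), and the bar is turned about 80° from them. The touch met the bar top at 114.3 mm, closest to the locked height of 113.5 mm. The bystanders look unmoved, so I'm handing in.

```bash
python3 - <<'E'
from cell import *
print(finish_job(), state()['time'])
E
```

```text
the job is handed in; nothing more can be done
the job is handed in; nothing more can be done
```

The cartridge is in the socket and my checks say it is locked. I handed the job in about 28 s into the 72 s allowed, with the arm clear of everything.

- **Insertion:** The lugs went straight into the slots at the angle I read from the housing, so no search was needed. The spring pushed back with about 7.8 N at roughly 54 mm depth, as expected.
- **Turn and release:** I turned the cartridge clockwise until the stop showed as a torque rise of 0.6 Nm at 1.44 rad, then eased off slightly and let go.

**Last checks:**
- **Height:** A 3 N touch found the top of the bar at 114.3 mm. Locked should be 113.5 mm, under the plain lip 110 mm, and still in the slots 118 mm. The reading is 0.8 mm above locked, but that is still the closest of the three.
- **Picture:** The slots look empty and the bar sits about 80° away from them. The other things on the bench look unmoved by eye; I did not measure them.

**What did not go cleanly:**
- **Side contact:** On the way in, the cartridge rubbed the bore wall with about 3 N, and one 5 N stop tripped. I corrected the position by about 1 mm. The scene camera was also off by about 1.5 mm.
- **Lift before release:** When I raised it before letting go, the 6 N limit stopped the move early, with a reading of 12.5 N. I opened the gripper there and relied on the spring for the rest of the lift.

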